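Tin the cordless iron's tip and hold it up for inspection

TASK

Draw the cordless soldering iron (cold) out of its leaning stand and dip its tip well into the open tinning tin. Then turn the iron level and finish still holding it in the gripper, motionless, with its tip over the dark grey inspection tile and about 10 cm above the bench. Do not touch the tile, and leave the tins and the other things on the bench where they are.

Things in the scene. Friction and masses are not known exactly. Their poses are not given: they have to be found in the camera images.
- iron: Cordless soldering iron, straight, 185 mm long, 70 g, black ribbed handle. Origin: middle of the handle, on its axis; x runs towards the tip. Handle x = -50 to 45 mm, 18 mm wide (y), 20 mm (z), flat sides: grip it at the origin across y. Then a 24 mm square collar to x = 50, a 13 mm square nose to x = 90, a 7 mm round shank. At the start y is level, the origin about 123 mm above the bench.
- iron_tip (a point): The end of the iron's pointed tip, 135 mm from the iron's origin along its x axis.
- iron_stand: Metal stand, fixed: base 120 x 74 mm, 12 mm high; two upright plates carry a square sleeve (inside 15 mm, outside 21 mm, 50 mm long, open both ends). Origin: centre of the base's underside, z up. From its mouth above the origin the sleeve runs down towards the stand's +x, 40 degrees off straight down.
- stand_mouth (a point): Centre of the sleeve's mouth, 85 mm above the stand's origin. The iron leans in the sleeve, tip down (it may sag a few degrees), its collar on the mouth, its handle sticking up towards the stand's -x; only gravity holds it. Drawn 85 mm along the sleeve's axis its tip is clear; it counts as drawn with the tip 95 mm or more above the bench.
- tin_open: Small round metal tinning tin without a lid, loose: outside diameter 52 mm, inside 48 mm, 28 mm high, its solid dark floor 8 mm above the bench, 0.16 kg. Origin: centre of its underside. A dip counts when the tip is inside and at least 6 mm below the rim for 0.2 s.
- tin_lidded: The like tin with its lid on (55 mm diameter, 29 mm high), loose, not used. Origin: centre of its underside. It and the open tin swap places from run to run.
- tile: Flat dark grey inspection tile, fixed on the bench, 120 mm (its x) by 90 mm (its y), 6 mm thick. Origin: centre of its underside.
- loupe: Bystander: black eye loupe standing on its wide end, 36 mm in diameter and high. Origin: centre of its underside.
- kapton_roll: Bystander: roll of tape lying flat, 62 mm in diameter, 19 mm high. Origin: centre of its underside.
- solder_spool: Bystander: spool of solder wire, 54 mm in diameter, 39 mm high. Origin: centre of its underside.
- tip_cleaner: Bystander: round cup of brass wool, filled to the top, 58 mm in diameter, 32 mm high. Origin: centre of its underside. Not the tinning tin.
Not all that is in view belongs to the job. There is more than one size of the iron_stand; the job needs the middle-sized.

How it is judged:
On the way, in this order (a step that is already met when the one before it is completed fails the run):
1. the iron is drawn out of the stand and held, its tip above the sleeve's mouth (height (world z) of iron_tip above 0.095 m and contact force between iron and the fingers above 0.5 N and contact force between iron and iron_stand below 0.05 N), for 0.1 s.
2. the tip of the held iron is dipped into the open tin, at least 6 mm below its rim (horizontal distance between iron_tip and tin_open below 0.024 m and z of iron_tip in the frame of tin_open below 0.022 m and angle between tin_open's own z axis and vertical below 0.15 rad and contact force between iron and the fingers above 0.5 N), for 0.2 s.
At the end, for the whole second after the job is handed in: The gripper holds the iron still and nothing else touches it; the iron is within 20 degrees of level, its tip is over the tile (within its 120 x 90 mm outline) and 60 to 160 mm above the bench; the open tin stands upright within 30 mm of where it was (contact force between iron and the fingers above 0.5 N and angle between iron's own x axis and vertical between 1.22 and 1.92 rad and height (world z) of iron_tip between 0.06 and 0.16 m and x of iron_tip in the frame of tile between -0.06 and 0.06 m and y of iron_tip in the frame of tile between -0.045 and 0.045 m and linear speed of iron below 0.03 m/s and angular speed of iron below 0.2 rad/s and contact force between iron and iron_stand below 0.05 N and contact force between iron and tin_open below 0.05 N and contact force between iron and tin_lidded below 0.05 N and contact force between iron and tile below 0.05 N and contact force between iron and loupe below 0.05 N and contact force between iron and kapton_roll below 0.05 N and contact force between iron and solder_spool below 0.05 N and contact force between iron and tip_cleaner below 0.05 N and angle between tin_open's own z axis and vertical below 0.15 rad and distance of tin_open from where it was at the start of the episode below 0.03 m); the arm keeps its last pose, push and grip.
It fails at once if the iron or the robot touches the tile (contact force between any of iron, the arm, the fingers and tile above 0.5 N).
It fails at once if a tin is shoved more than 30 mm (distance of any of tin_open, tin_lidded from where it was at the start of the episode above 0.03 m).
It fails at once if a bystander is shoved more than 30 mm (distance of any of loupe, kapton_roll, solder_spool, tip_cleaner from where it was at the start of the episode above 0.03 m).
It also fails if it takes over 45 s, if anything falls off the work surface, if the arm or the gripper's body presses on something with over 40 N, if the wrist force passes 120 N, or if a joint passes its speed limit or range.

ROBOT

A 6-joint arm with a two-finger parallel gripper is mounted at the origin on a cart in front of the work surface, level with it; the furniture and walls round the work are solid. World frame = base frame: x ahead of the robot, y to its left, z up, the work surface at z = 0. Lengths are in m, angles in rad, forces in N, time in s.
With the tool pointing down it reaches from about 0.225 to 0.875 m from the base axis. Payload 3.4 kg.
Tool frame: the origin (TCP) lies at the very end of the fingers, on their centre line; the grasp point (between the pads) lies 19 mm behind it; z points along the fingers, y is the direction in which the jaws open and shut (so a half turn about z gives the same grasp; the last joint's range is limited). The gripper opens to 85 mm and grips with 20 to 120 N. Pads are 22 mm wide; open, the fingers measure 114 mm over their backs; the gripper's body (76 mm by 85 mm) begins 54 mm behind the grasp point. The pads swing forward as they close: fully open they stand 13 mm farther back than shut.
Start: joints at [-1.341, 0.276, 1.505, -0, 1.361, -0.121], TCP at [0.198, -0.54, 0.231] pointing down, gripper open.
Joint ranges: [-2.89, 2.89], [-0.75, 2.08], [0.22, 2.7], [-1.18, 4.32], [0.11, 2.71], [-2.7, 2.7]. Speed limits (rad/s): [2.57, 2.57, 3.14, 3.14, 3.14, 3.14].

INTERFACE

Orientations are given as a unit quaternion [w, x, y, z].
In Python, from rig import get_state, get_image, calibration, sign_off gives the robot as it stands. The module is installed in compiled form; this text tells all that it offers.
- The arm moves only by the tool drive_tool, never from a script. Its argument "targets" is one flat list of numbers, 7 for each row, row after row: the turn, a rotation vector about the tool's x, y, z in degrees, then the shift along the tool's x, y, z in mm, then the opening, from 0 (shut) to 1 (fully open). In form: [wx, wy, wz, tx, ty, tz, fingers, wx, wy, wz, tx, ty, tz, fingers, ...]. A call has 1 to 12 rows; each row shifts and turns the commanded pose from where the row before left it, along the tool's axes as they then stand; what a row does not reach is not made up. A row lasts 1/8 s, in which the tool goes at most 62.5 mm and 10.7 degrees, less where a joint would pass 70% of its speed; a pose out of reach is approached as far as the arm can. A call is refused whole if a number of a shift passes 62.5 or a number of a turn 10.7, either way. A call with a gripper value outside its range is refused whole. The fingers move at their own pace and stop on an object; "grip_force" is the grip in N (left out, the last holds). Time passes only in rows, so rows that do not move let the fingers close. It gives the time, the measured TCP pose, the force and the opening at its end, in the units of the state.
- get_state(): the state, without advancing time (a new reading comes with each control period).
- get_image(name): name is "scene" or "top"; returns the picture (400x640x3 uint8, red, green, blue); there is no depth.
- calibration(name): a dict with "mtx" (3x3 intrinsics, pixels), "distortion" ([k1, k2, p1, p2, k3] as OpenCV has them; the pictures are not rectified), "world_to_cam" (4x4, takes a point from world to camera coordinates). Camera axes: x right, y down, z forward; pixel columns grow to the right and rows downward; lengths in m; the calibration is good to about 2 mm. A picture is of the moment at which its call begins. calibration takes no time and is no camera call.
- sign_off(): hands the job in, once; it reports no verdict.
The state is a dict: "clock": time; "qpos": joint angles; "qd": joint speeds; "effort": joint torques, N m; "position": TCP position; "ee_rot": TCP orientation; "contact_force": force on the tool from outside, world axes, zero at the start; "moment": the same for the moment, N m; "width": finger opening in m.
Only numpy, scipy, OpenCV 4.12 (cv2) and the standard library are available. Lean on these libraries where they do the work, as an engineer would, in place of code of your own. Each camera call takes 0.05 s, during which the arm holds its last target.

## Working session

There is one attempt and no reset: what is moved stays moved. The work goes in short steps, Python scripts to look and compute and a tool call to move; the robot and the scene stay as the last step left them, time stands still between calls to the robot, and variables do not carry over. Pictures are saved under pics/ and viewed, and the job is handed in when it is done.

Besides the shell and the picture viewer there is one more tool, called after ">>>" as name(argument=value, ...), one argument or row to a line, values as JSON. drive_tool: Moves the arm, as the interface text tells. Its arguments: {"type":"object","properties":{"targets":{"type":"array"},"grip_force":{"type":"number"}},"required":["targets"]}

```bash
mkdir -p pics
python3 - <<'E'
from rig import *
import cv2,json,numpy as np
for n in ("scene","top"):
    im=get_image(n); cv2.imwrite(f"pics/{n}0.png",im[:,:,::-1])
    c=calibration(n); print(n,{k:np.round(v,4).tolist() for k,v in c.items()})
print(get_state())
E
```

```text
scene {'mtx': [[485.2314, 0.0, 310.6832], [0.0, 485.2314, 199.9095], [0.0, 0.0, 1.0]], 'distortion': [-0.1489, 0.0, 0.0, 0.0, 0.0], 'world_to_cam': [[-0.4601, -0.8877, 0.0186, 0.2628], [-0.5053, 0.2446, -0.8276, 0.4063], [0.7301, -0.3902, -0.5611, 1.0173], [0.0, 0.0, 0.0, 1.0]]}
top {'mtx': [[515.3445, 0.0, 316.4481], [0.0, 515.3445, 195.8439], [0.0, 0.0, 1.0]], 'distortion': [0.0377, 0.0, 0.0, 0.0, 0.0], 'world_to_cam': [[-0.1799, -0.9837, -0.0024, 0.1101], [-0.963, 0.1766, -0.2038, 0.6128], [0.2009, -0.0343, -0.979, 1.8467], [0.0, 0.0, 0.0, 1.0]]}
{'clock': 0.1, 'qpos': array([-1.34099477e+00,  2.76545988e-01,  1.50599158e+00, -1.17762694e-05,
        1.36071515e+00, -1.20981229e-01]), 'qd': array([ 0.0018473 , -0.00076861, -0.0012439 , -0.00038157,  0.00010066,
       -0.0010649 ]), 'effort': array([ 1.63416553e-03, -4.17699158e+01, -2.46404886e+01, -2.65561039e-04,
        5.84548776e-03,  4.78108646e-07]), 'position': array([ 0.19748287, -0.53952603,  0.23052406]), 'ee_rot': array([-8.28488062e-04,  9.84657764e-01,  1.74494695e-01, -5.08888999e-05]), 'contact_force': array([-0.52728331, -0.41420779, -0.42012957]), 'moment': array([0.00799828, 0.03306599, 0.00645241]), 'width': 0.08518740852215254}
```

View pics/scene0.png

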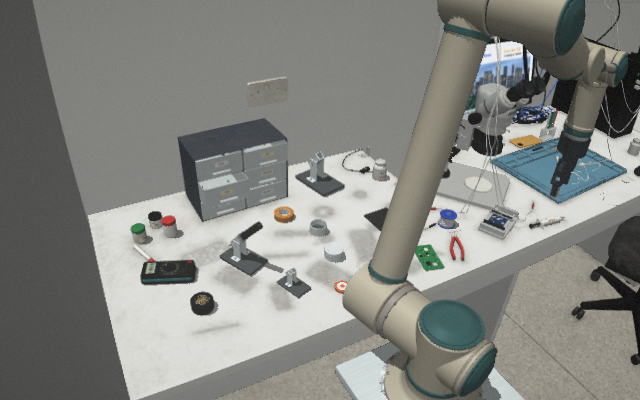

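View pics/top0.png

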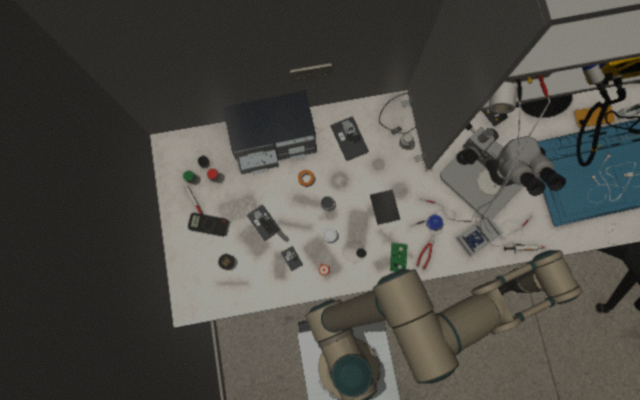

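The scene image shows three stands: (241,252) with the iron, (319,174) large, and (292,284) small. The top image shows them at (263,222), (349,138) and (291,258). The stand at (241,252) is the middle-sized one and it holds the iron. The open tin candidate is at scene (318,228) / top (328,203), and the white lidded tin at scene (333,252) / top (331,236). The tile is at top (385,207). I'll confirm these in enlarged crops.

Run:
```python
import cv2,numpy as np
a=cv2.imread("pics/scene0.png")[150:320,180:400]; b=cv2.imread("pics/top0.png")[110:290,190:430]
cv2.imwrite("pics/c1.png",cv2.resize(a,None,fx=3.5,fy=3.5,interpolation=cv2.INTER_CUBIC))
b=cv2.convertScaleAbs(b,alpha=1.6,beta=10)
cv2.imwrite("pics/c2.png",cv2.resize(b,None,fx=3.3,fy=3.3,interpolation=cv2.INTER_CUBIC))
```

```text
(no output)
```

View pics/c1.png

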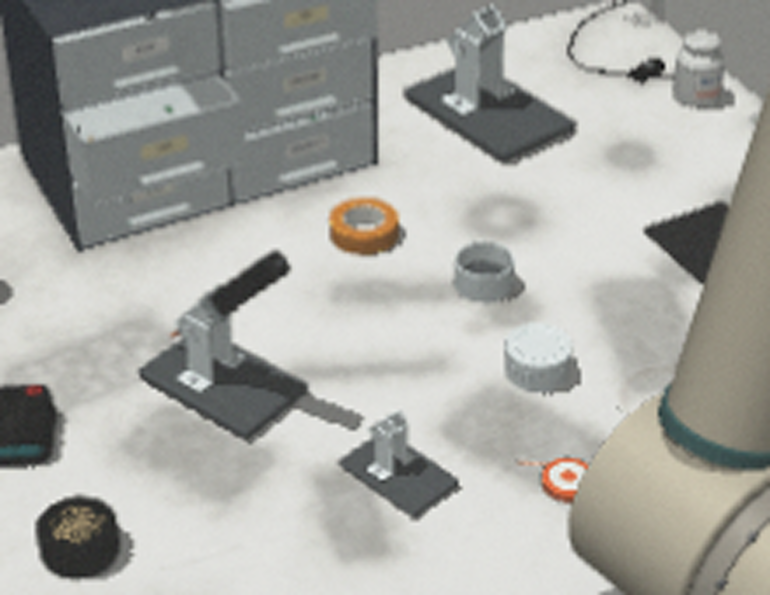

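View pics/c2.png

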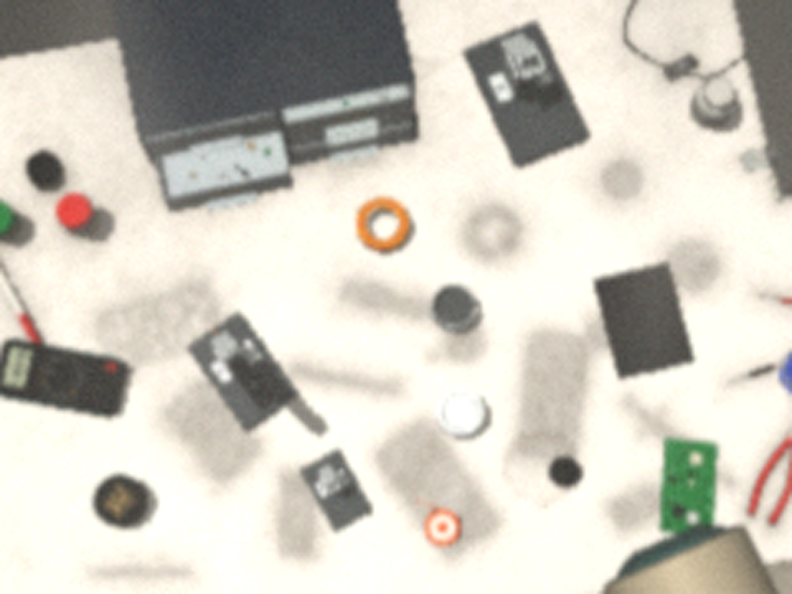

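```bash
cat > h.py <<'E'
import cv2,numpy as np
from rig import calibration
def ray(n,uv):
    c=calibration(n);K=np.array(c["mtx"]);d=np.array(c["distortion"]);T=np.array(c["world_to_cam"])
    p=cv2.undistortPoints(np.array(uv,float).reshape(-1,1,2),K,d).reshape(-1,2)
    D=np.c_[p,np.ones(len(p))]@T[:3,:3]; o=-T[:3,:3].T@T[:3,3]
    return o,D/np.linalg.norm(D,axis=1)[:,None]
def plane(n,uv,z):
    o,D=ray(n,uv); return o+D*((z-o[2])/D[:,2])[:,None]
def tri(a,b):
    o1,d1=ray("scene",a);o2,d2=ray("top",b);d1=d1[0];d2=d2[0]
    s=np.linalg.lstsq(np.c_[d1,-d2],o2-o1,rcond=None)[0]
    p=o1+s[0]*d1;q=o2+s[1]*d2; return (p+q)/2,np.linalg.norm(p-q)
def proj(n,P):
    c=calibration(n);T=np.array(c["world_to_cam"])
    return cv2.projectPoints(np.array(P,float).reshape(-1,3),cv2.Rodrigues(T[:3,:3])[0],T[:3,3],np.array(c["mtx"]),np.array(c["distortion"]))[0].reshape(-1,2)
E
python3 - <<'E'
from h import *
def comps(n,mask,box,amin):
    x0,y0,x1,y1=box; m=np.zeros_like(mask); m[y0:y1,x0:x1]=mask[y0:y1,x0:x1]
    return [c for c in cv2.findContours(m,cv2.RETR_EXTERNAL,cv2.CHAIN_APPROX_NONE)[0] if cv2.contourArea(c)>amin]
np.set_printoptions(precision=4,suppress=True)
t=cv2.imread("pics/top0.png"); g=cv2.cvtColor(t,cv2.COLOR_BGR2GRAY)
m=(g<60).astype(np.uint8)*255
print("bench",g[250:255,300:305].mean())
for box in [(235,190,300,250),(365,180,405,230),(320,120,380,165),(275,235,310,275),(315,190,342,215),(350,240,372,265)]:
    for c in comps("top",m,box,40):
        r=cv2.minAreaRect(c); b=cv2.boxPoints(r)
        print(box,"area",cv2.contourArea(c),"rect",np.round(r[0],1),np.round(r[1],1)); 
        print(np.round(plane("top",b,0.006 if box[0]==365 else .012),4).tolist())
v=cv2.imread("pics/scene0.png")
for s,nm,bx in ((t,"top",(240,200,310,250)),(v,"scene",(215,205,300,285))):
    x0,y0,x1,y1=bx
    k=min(800/(x1-x0),600/(y1-y0)); k=int(k)
    cr=cv2.resize(cv2.convertScaleAbs(s[y0:y1,x0:x1],alpha=1.5 if nm=="top" else 1.3),None,fx=k,fy=k,interpolation=cv2.INTER_CUBIC)
    print(nm,k,cr.shape); cv2.imwrite(f"pics/d_{nm}.png",cr)
E
```

```text
bench 149.64
(235, 190, 300, 250) area 190.0 rect [267.8 225. ] [19.8 14.1]
[[0.5809, 0.235, 0.012], [0.601, 0.1861, 0.012], [0.5306, 0.1576, 0.012], [0.5109, 0.2063, 0.012]]
(365, 180, 405, 230) area 592.5 rect [384.6 206.7] [29.3 22.1]
[[0.5998, -0.2067, 0.006], [0.6056, -0.2914, 0.006], [0.4929, -0.2947, 0.006], [0.4874, -0.211, 0.006]]
(320, 120, 380, 165) area 519.5 rect [349.1 138.4] [37.9 22.8]
[[0.8982, -0.1096, 0.012], [0.9217, -0.1972, 0.012], [0.7724, -0.2297, 0.012], [0.7497, -0.1433, 0.012]]
(315, 190, 342, 215) area 52.5 rect [326.4 202.1] [9.2 8.6]
[[0.6026, -0.0128, 0.012], [0.6266, -0.0357, 0.012], [0.6021, -0.0606, 0.012], [0.5782, -0.0377, 0.012]]
(350, 240, 372, 265) area 45.5 rect [360.8 252.8] [7.8 7.1]
[[0.3952, -0.108, 0.012], [0.4101, -0.1299, 0.012], [0.3864, -0.146, 0.012], [0.3716, -0.1241, 0.012]]
top 11 (550, 770, 3)
scene 7 (560, 595, 3)
```

View pics/d_top.png

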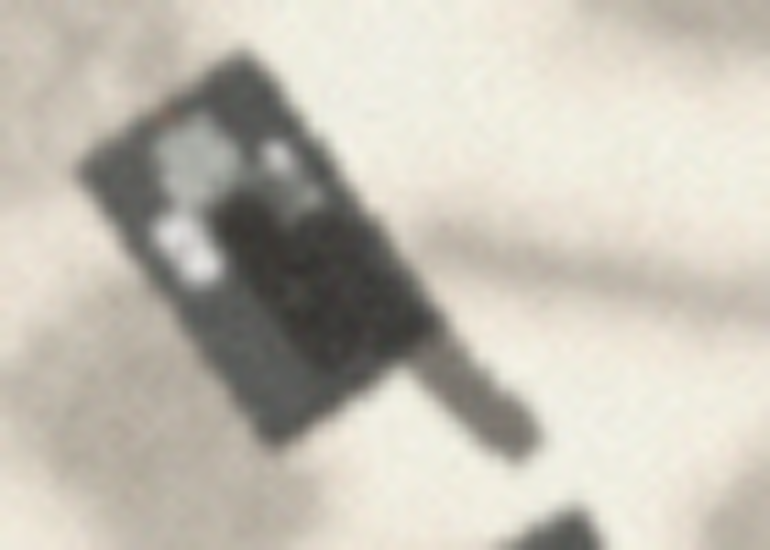

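View pics/d_scene.png

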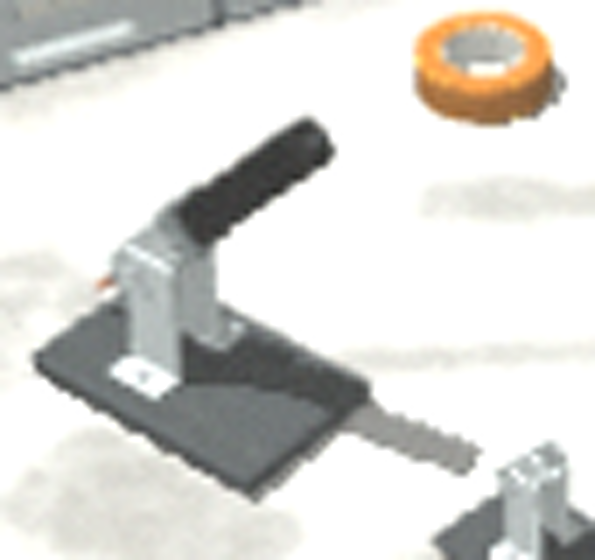

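Run:
```python
from h import *
np.set_printoptions(precision=4,suppress=True)
def cp(p,k,o): return (np.array(p,float)+.5)/k-.5+np.array(o)
T=cp([(82,172),(243,48),(432,338),(275,447)],11,(240,200))
P=plane("top",T,.012); print("top base",P.tolist(), [np.linalg.norm(P[i]-P[(i+1)%4]) for i in range(4)],"c",P.mean(0))
S=cp([(36,358),(250,488),(372,384)],7,(215,205))
Q=plane("scene",S,.012); print("scene L,front,right",Q.tolist(),[np.linalg.norm(Q[i]-Q[i+1]) for i in range(2)],"c",(Q[0]+Q[2])/2)
# refine by mask: base dark / shade in both
ax=((P[0]+P[1])-(P[2]+P[3])); print("stand yaw from top",np.degrees(np.arctan2(ax[1],ax[0])))
ax=Q[0]-Q[1]; print("scene",np.degrees(np.arctan2(ax[1],ax[0])))
# iron handle end, scene axis
E1=cp([(318,135)],7,(215,205)); M=cp([(190,225)],7,(215,205))
print(E1,M)
# tins
for n,f in(("top","top0"),("scene","scene0")):
    im=cv2.imread(f"pics/{f}.png"); g=cv2.cvtColor(im,cv2.COLOR_BGR2GRAY)
    x0,y0=((312,185) if n=="top" else (300,212)); k=12
    cv2.imwrite(f"pics/e_{n}.png",cv2.resize(cv2.convertScaleAbs(im[y0:y0+(70 if n=='top' else 55),x0:x0+ 60],alpha=1.5 if n=="top" else 1.2),None,fx=8,fy=8,interpolation=cv2.INTER_CUBIC))
```

```text
top base [[0.6070337000928554, 0.26757896323699937, 0.01200000000000001], [0.6398736128896063, 0.20638439466349479, 0.01200000000000001], [0.5287050962084302, 0.15890266849395684, 0.01200000000000001], [0.5015340361745999, 0.21752827687593396, 0.01200000000000001]] [np.float64(0.06944951472397456), np.float64(0.12088404949012883), np.float64(0.06461600778072688), np.float64(0.11677007447149547)] c [0.5693 0.2126 0.012 ]
scene L,front,right [[0.6056964813531754, 0.2690831145676518, 0.01200000000000001], [0.4978411872502121, 0.21994710491055597, 0.012000000000000122], [0.5328281340652163, 0.15418651215040696, 0.01200000000000001]] [np.float64(0.1185205126172636), np.float64(0.0744885360817495)] c [0.5693 0.2116 0.012 ]
stand yaw from top 24.234722915832446
scene 24.492750628288707
[[260.     223.8571]] [[241.7143 236.7143]]
```

View pics/e_top.png

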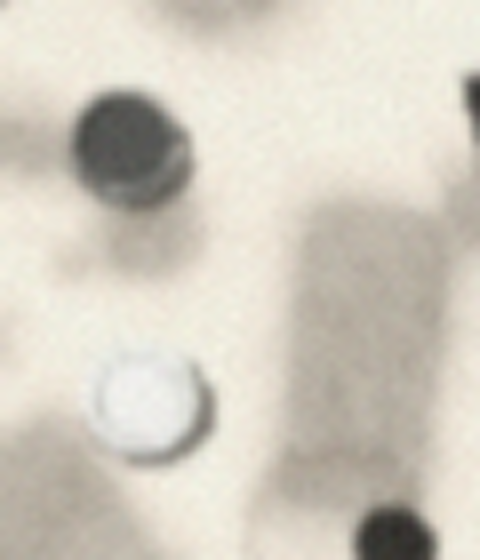

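View pics/e_scene.png

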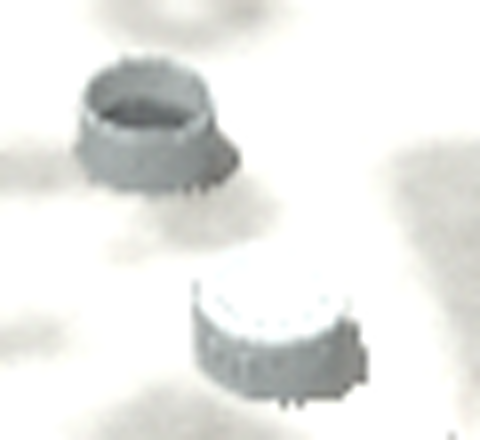

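Run:
```python
from h import *
from rig import get_image
np.set_printoptions(precision=4,suppress=True)
def cp(p,k,o): return (np.array(p,float)+.5)/k-.5+np.array(o)
A={}
for n,bx,k in(("top",(243,200,293,245),15),("scene",(225,210,275,260),12)):
    im=np.mean([get_image(n).astype(float) for _ in range(6)],0)[:,:,::-1]; np.save(f"{n}avg.npy",im)
    x0,y0,x1,y1=bx
    c=np.clip(255*(im[y0:y1,x0:x1]/(90 if n=="top" else 160))**0.7,0,255).astype(np.uint8)
    cv2.imwrite(f"pics/f_{n}.png",cv2.resize(c,None,fx=k,fy=k,interpolation=cv2.INTER_CUBIC))
o=np.array([.5693,.2120]);xs=np.array([np.cos(np.radians(24.4)),np.sin(np.radians(24.4))])
for off,z,l in((-.0643,.1616,"end"),(-.0321,.1233,"orig"),(0,.085,"mouth"),(.0546,.0199,"tip")):
    P=[*(o+off*xs),z]; a=proj("scene",P)[0];b=proj("top",P)[0]
    print(l,np.round(P,4),a,(a-[225,210])*12,b,(b-[243,200])*15)
for n,c in (("scene",cp((147,94),8,(300,212))),("top",cp((130,150),8,(312,185)))): print("open tin",n,plane(n,[c],.028))
for n,c in (("scene",cp((272,290),8,(300,212))),("top",cp((146,402),8,(312,185)))): print("lidded",n,plane(n,[c],.029))
for z in (.4,.8): print("shelf corner",z,plane("top",[(430,165)],z))
print("cabinet drawer front bottom",plane("top",[(240,170),(315,153)],0.05))
print("roll",plane("top",[(306.5,178)],.019),"cup",plane("top",[(227,262)],.03), "loupe",plane("top",[(361,253)],.036),"spool",plane("top",[(324,269)],.02), "microscope",plane("top",[(510,160)],.3))
```

```text
end [0.5107 0.1854 0.1616] [257.8818 223.5282] [394.5819 162.3386] [268.9187 230.7345] [388.7799 461.0174]
orig [0.5401 0.1987 0.1233] [249.5506 230.505 ] [294.6073 246.0597] [264.8817 224.8129] [328.2253 372.194 ]
mouth [0.5693 0.212  0.085 ] [241.7508 237.0766] [201.0091 324.9186] [261.0444 219.1858] [270.6667 287.7873]
tip [0.619  0.2346 0.0199] [229.522  247.3719] [ 54.2643 448.4623] [254.9034 210.1831] [178.5509 152.7467]
open tin scene [[ 0.6004 -0.0391  0.028 ]]
open tin top [[ 0.5939 -0.0402  0.028 ]]
lidded scene [[ 0.4788 -0.0239  0.029 ]]
lidded top [[ 0.4752 -0.0255  0.029 ]]
shelf corner 0.4 [[ 0.5858 -0.3504  0.4   ]]
shelf corner 0.8 [[ 0.4953 -0.2424  0.8   ]]
cabinet drawer front bottom [[ 0.7752  0.2631  0.05  ]
 [ 0.7898 -0.027   0.05  ]]
roll [[0.707  0.0213 0.019 ]] cup [[0.4447 0.3642 0.03  ]] loupe [[ 0.3878 -0.1253  0.036 ]] spool [[0.3559 0.0186 0.02  ]] microscope [[ 0.5776 -0.6365  0.3   ]]
```

View pics/f_top.png

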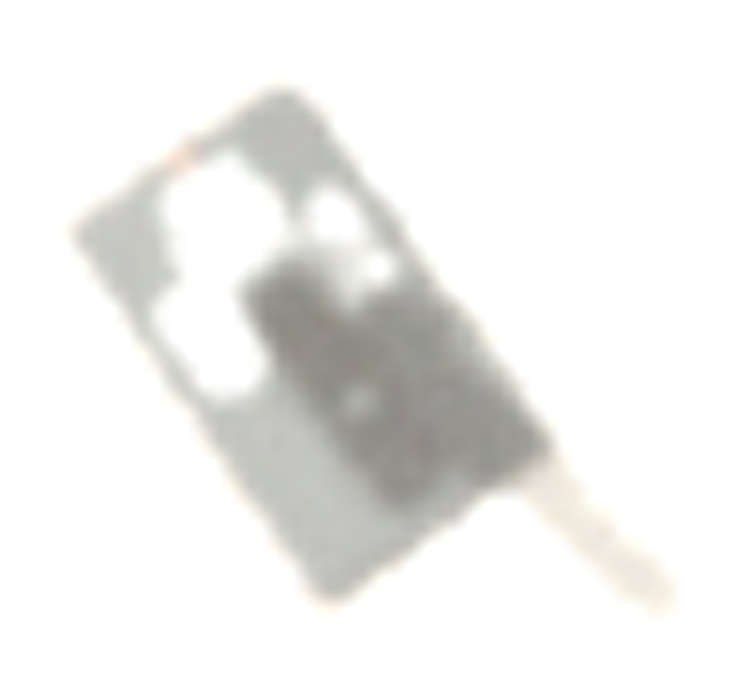

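View pics/f_scene.png

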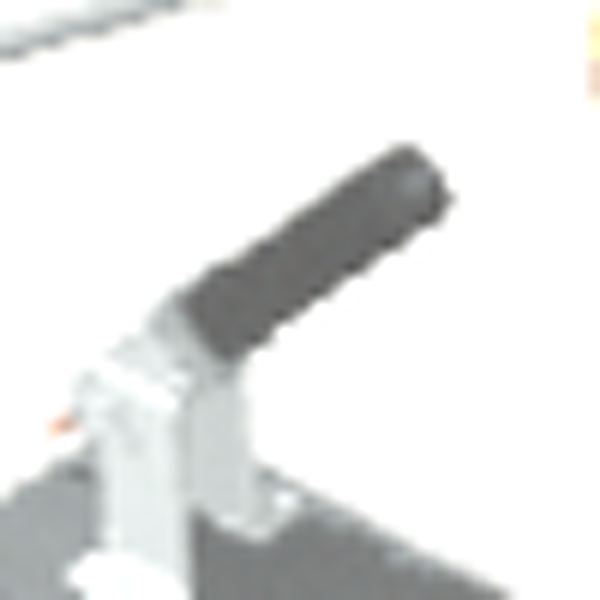

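Run:
```python
from h import *
np.set_printoptions(precision=4,suppress=True)
def cp(p,k,o): return (np.array(p,float)+.5)/k-.5+np.array(o)
e=tri(cp((422,180),12,(225,210)),cp((402,482),15,(243,200)))
t=tri(cp((56,430),12,(225,210)),cp((180,155),15,(243,200)))
print(e,t,np.linalg.norm(e[0]-t[0]))
m=t[0]-e[0]; print("yaw",np.degrees(np.arctan2(m[1],m[0])),"off vertical",np.degrees(np.arctan2(np.hypot(m[0],m[1]),-m[2])),"origin",e[0]+m*50/185)
# mid handle seen in scene: handle edge midpoints near collar
c=plane("top",cp([(275,285)],15,(243,200)),.09);print(c)
c=cp((210,330),12,(225,210)); 
for f in(90,95,100): print(f,proj("scene",e[0]+m*f/185),c)
```

```text
(array([0.5069, 0.1835, 0.1606]), np.float64(0.002560867182313555)) (array([0.6189, 0.235 , 0.0274]), np.float64(0.0001650899053467497)) 0.18147093399124192
yaw 24.683466534643003 off vertical 42.82261676135762 origin [0.5371 0.1974 0.1246]
[[0.5709 0.2119 0.09  ]]
90 [[243.7644 235.2249]] [242.0417 237.0417]
95 [[242.9552 235.7877]] [242.0417 237.0417]
100 [[242.1509 236.3472]] [242.0417 237.0417]
```

```bash
cat >> h.py <<'E'
from scipy.spatial.transform import Rotation as R
def tgt(xyz,yaw,tilt):
    """tool pose: x along yaw, z down, tilted about tool y by tilt deg (neg = z leaning back along -x)"""
    y=np.radians(yaw); M=np.array([[np.cos(y),np.sin(y),0],[np.sin(y),-np.cos(y),0],[0,0,-1]])
    return np.array(xyz,float),R.from_matrix(M)*R.from_euler('y',tilt,degrees=True)
def delta(p,r):
    from rig import get_state
    s=get_state(); q=s["ee_rot"]; c=R.from_quat([q[1],q[2],q[3],q[0]])
    print("t",round(s["clock"],2),"pos",s["position"].round(4),"F",s["contact_force"].round(1),"w",round(s["width"],4),"q",s["qpos"].round(2))
    print("shift mm (current tool axes)",(c.inv().apply(p-s["position"])*1000).round(1),"turn deg",np.degrees((c.inv()*r).as_rotvec()).round(2))
    print("shift in target axes",(r.inv().apply(p-s["position"])*1000).round(1))
E
python3 - <<'E'
from h import *
o=np.array([.5385,.198,.1235])
p,r=tgt([0,0,0],24.5,-20); z=r.apply([0,0,1]); print("z",z)
delta(o+z*(.019-.10),r)
E
```

```text
z [-0.31122508 -0.14183344 -0.93969262]
t 0.7 pos [ 0.1976 -0.54    0.2313] F [0.8 0.8 0.1] w 0.0856 q [-1.34  0.28  1.5   0.    1.36 -0.12]
shift mm (current tool axes) [ 601.4 -578.1   31.6] turn deg [ -0.76 -19.99  -4.36]
shift in target axes [ 616.  -530.2 -190.4]
```

>>> drive_tool(
  targets=[0,0,0,37,-36,0,1,0,0,0,37,-36,0,1,0,0,0,37,-36,0,1,0,0,0,37,-36,0,1,0,0,0,37,-36,0,1,0,0,0,37,-36,0,1,0,0,0,37,-36,0,1,0,0,0,37,-36,0,1,0,0,0,37,-36,0,1,0,0,0,37,-36,0,1,0,0,0,37,-36,0,1,0,0,0,37,-36,0,1],
)

```text
clock: 2.2
position: [0.4668, 0.0199, 0.2316]
ee_rot: [0.0, 0.985, 0.175, 0.0]
contact_force: [0.6, -1.3, 0.6]
width: 0.0853
```

Run:
```python
from h import *
o=np.array([.5385,.198,.1235])
p,r=tgt([0,0,0],24.5,-20); z=r.apply([0,0,1])
delta(o+z*(.019-.10),r)
```

```text
t 2.2 pos [0.4668 0.0199 0.2316] F [ 0.6 -1.3  0.6] w 0.0853 q [-0.11  0.11  1.72 -0.    1.31  1.11]
shift mm (current tool axes) [ 156.2 -144.7   32. ] turn deg [ -0.72 -20.03  -4.35]
shift in target axes [ 167.7 -132.3  -27. ]
```

>>> drive_tool(
  targets=[0,0,0,39,-36,0,1,0,0,0,39,-36,0,1,0,0,0,39,-36,0,1,0,0,0,39,-36,0,1,0,0,-4.4,0,0,0,1,0,-7,0,0,0,0,1,0,-7,0,0,0,0,1,0,-6,0,0,0,0,1],
)

```text
clock: 3.2
position: [0.5636, 0.2073, 0.2314]
ee_rot: [0.037, 0.962, 0.209, -0.171]
contact_force: [-0.2, -0.1, -0.4]
width: 0.0853
```

Run:
```python
from h import *
o=np.array([.5385,.198,.1235])
p,r=tgt([0,0,0],24.5,-20); z=r.apply([0,0,1])
delta(o+z*(.019-.10),r)
from rig import get_image
for n in("scene","top"): cv2.imwrite(f"pics/{n}1.png",get_image(n)[:,:,::-1])
```

```text
t 3.2 pos [0.5636 0.2073 0.2314] F [-0.2 -0.1 -0.4] w 0.0853 q [ 0.27  0.52  1.17 -0.06  1.8   1.41]
shift mm (current tool axes) [11.9 -1.9 29.5] turn deg [0.02 0.14 0.  ]
shift in target axes [11.8 -1.9 29.5]
```

View pics/scene1.png

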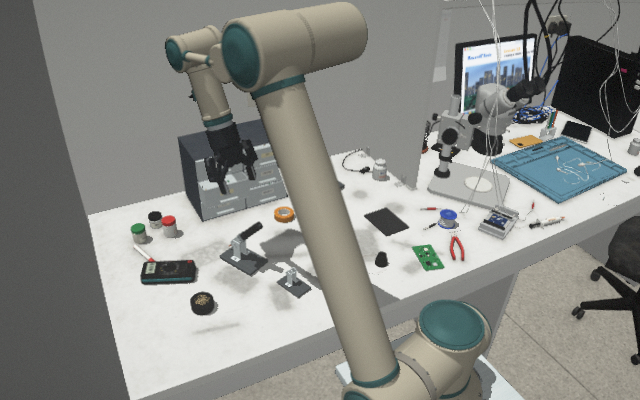

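View pics/top1.png

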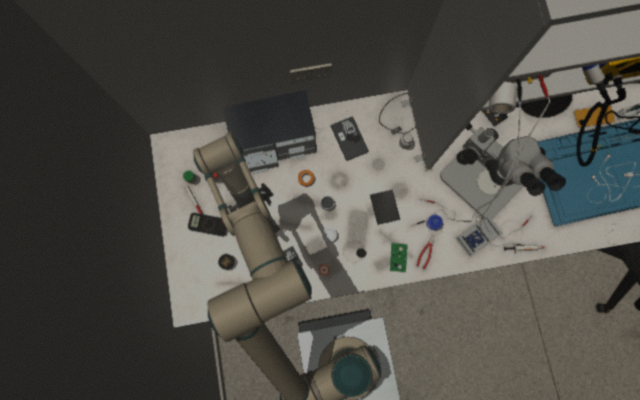

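>>> drive_tool(
  targets=[0,0,0,12,-2,29,1,0,0,0,0,0,30,1,0,0,0,0,0,30,1,0,0,0,0,0,0,1],
  grip_force=60,
)

```text
clock: 3.8
position: [0.5426, 0.2002, 0.1426]
ee_rot: [0.037, 0.962, 0.209, -0.171]
contact_force: [0.6, -0.5, 0.8]
width: 0.0856
```

Run:
```python
from h import *
o=np.array([.5385,.198,.1235])
p,r=tgt([0,0,0],24.5,-20); z=r.apply([0,0,1])
delta(o+z*(.019),r)
from rig import get_image
im=get_image("scene")[:,:,::-1]; cv2.imwrite("pics/g1.png",cv2.resize(im[170:290,190:310],None,fx=5,fy=5,interpolation=cv2.INTER_CUBIC))
im=im[185:260,350:425]; cv2.imwrite("pics/tile.png",cv2.resize(im,None,fx=8,fy=8,interpolation=cv2.INTER_CUBIC))
P=proj("scene",[o+z*.019,o]); print((P-[190,170])*5)
```

```text
t 3.8 pos [0.5426 0.2002 0.1426] F [ 0.6 -0.5  0.8] w 0.0856 q [ 0.27  0.54  1.36 -0.05  1.59  1.42]
shift mm (current tool axes) [ 2.3  0.4 38.5] turn deg [-0.04  0.2   0.  ]
shift in target axes [ 2.2  0.3 38.5]
[[310.90039525 335.22259258]
 [300.15307628 303.49913353]]
```

View pics/g1.png

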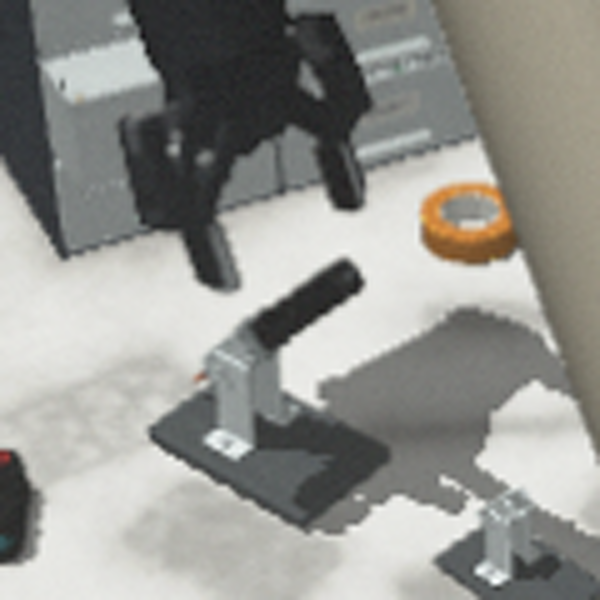

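View pics/tile.png

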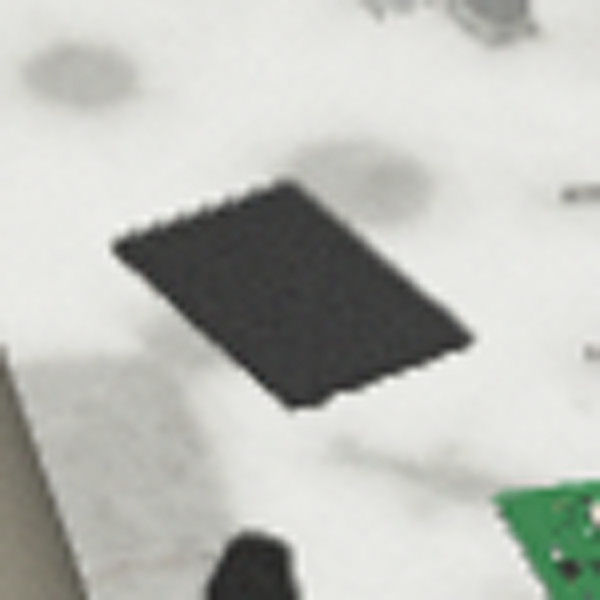

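>>> drive_tool(
  targets=[0,0,0,2,0,13,1,0,0,0,0,0,13,1,0,0,0,0,0,13,1,0,0,0,0,0,0,0.5,0,0,0,0,0,0,0.4],
  grip_force=60,
)

```text
clock: 4.47
position: [0.5347, 0.1963, 0.1062]
ee_rot: [0.037, 0.962, 0.209, -0.17]
contact_force: [0.4, -0.3, 0.4]
width: 0.0516
```

Run:
```python
from h import *
o=np.array([.5385,.198,.1235])
p,r=tgt([0,0,0],24.5,-20); z=r.apply([0,0,1])
delta(o+z*(.019),r)
from rig import get_image
im=get_image("scene")[:,:,::-1]; cv2.imwrite("pics/g2.png",cv2.resize(im[170:290,190:310],None,fx=5,fy=5,interpolation=cv2.INTER_CUBIC))
c=(np.array([(112,245),(288,180),(472,340),(293,410)])+.5)/8-.5+[350,185]
P=plane("scene",c,.006); print("tile",P.round(4).tolist(),P.mean(0),[np.linalg.norm(P[i]-P[(i+1)%4]).round(4) for i in range(4)])
```

```text
t 4.47 pos [0.5347 0.1963 0.1062] F [ 0.4 -0.3  0.4] w 0.0516 q [ 0.27  0.55  1.44 -0.06  1.5   1.42]
shift mm (current tool axes) [-1.9  0.   1.3] turn deg [ 0.01 -0.02 -0.  ]
shift in target axes [-1.9  0.   1.3]
tile [[0.6002, -0.2033, 0.006], [0.6067, -0.2924, 0.006], [0.486, -0.2952, 0.006], [0.481, -0.2078, 0.006]] [ 0.54347306 -0.24967523  0.006     ] [np.float64(0.0893), np.float64(0.1208), np.float64(0.0875), np.float64(0.1193)]
```

View pics/g2.png

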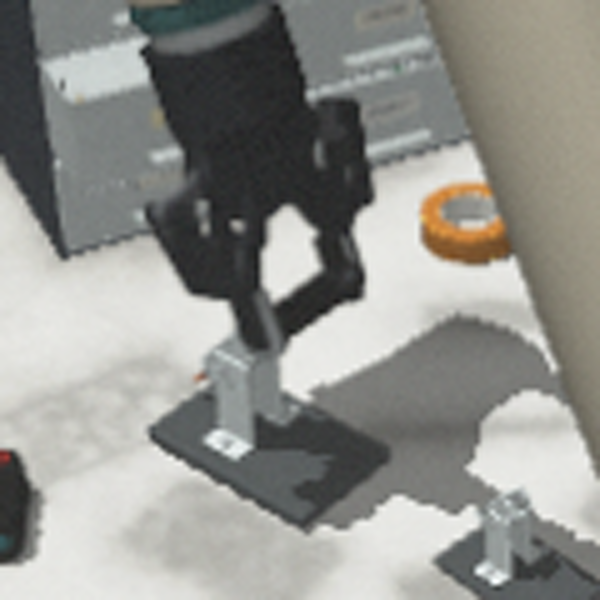

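>>> drive_tool(
  targets=[0,0,0,-2,0,1,0.3,0,0,0,0,0,0,0,0,0,0,0,0,0,0,0,0,0,0,0,0,0,0,0,0,0,0,0,0,0,0,0,0,0,0,0],
  grip_force=60,
)

```text
clock: 5.28
position: [0.5323, 0.1952, 0.1063]
ee_rot: [0.037, 0.962, 0.209, -0.17]
contact_force: [-1.2, -0.7, 5.8]
width: 0.0174
```

Run:
```python
from h import *
p,r=tgt([0,0,0],24.5,-20); z=r.apply([0,0,1])
xs=np.array([np.cos(np.radians(24.4)),np.sin(np.radians(24.4)),0])
from rig import get_state
u=-np.sin(np.radians(40))*xs+np.cos(np.radians(40))*np.array([0,0,1])
delta(get_state()["position"]+u*.125,r)
print(get_state()["moment"])
```

```text
t 5.28 pos [0.5323 0.1952 0.1063] F [-1.2 -0.7  5.8] w 0.0174 q [ 0.26  0.55  1.44 -0.06  1.5   1.42]
shift mm (current tool axes) [-1.083e+02 -1.000e-01 -6.250e+01] turn deg [ 0.01  0.01 -0.  ]
shift in target axes [-1.083e+02 -1.000e-01 -6.250e+01]
[0.00493947 0.10839271 0.01564938]
```

>>> drive_tool(
  targets=[0,0,0,-8.7,0,-5,0,0,0,0,-8.7,0,-5,0,0,0,0,-8.7,0,-5,0,0,0,0,-8.7,0,-5,0],
  grip_force=60,
)

```text
clock: 5.78
position: [0.5083, 0.1843, 0.1372]
ee_rot: [0.037, 0.962, 0.209, -0.17]
contact_force: [-0.5, 0.8, -0.5]
width: 0.0169
```

Run:
```python
from h import *
from rig import get_image
delta(*tgt([.5323,.1952,.1063],24.5,-20))
im=get_image("scene")[:,:,::-1]; cv2.imwrite("pics/g3.png",cv2.resize(im[170:290,190:310],None,fx=5,fy=5,interpolation=cv2.INTER_CUBIC))
```

```text
t 5.78 pos [0.5083 0.1843 0.1372] F [-0.5  0.8 -0.5] w 0.0169 q [ 0.26  0.49  1.47 -0.06  1.53  1.41]
shift mm (current tool axes) [35.3  0.  20.1] turn deg [ 0.01 -0.   -0.01]
shift in target axes [35.3  0.  20.1]
```

View pics/g3.png

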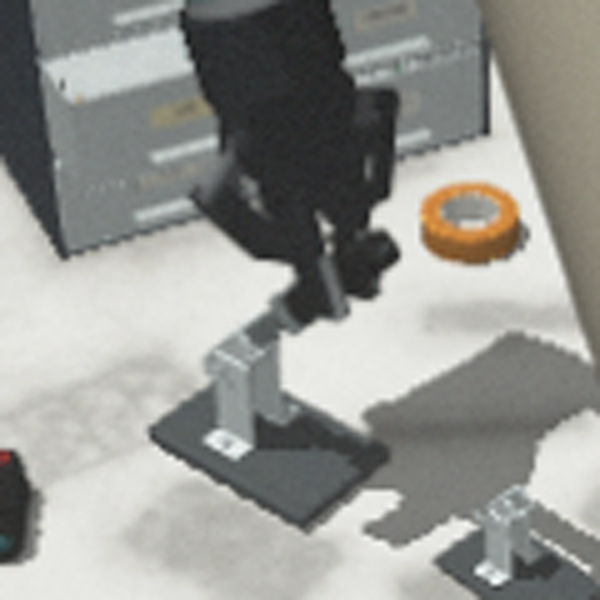

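>>> drive_tool(
  targets=[0,0,0,-13,0,-7.5,0,0,0,0,-13,0,-7.5,0,0,0,0,-13,0,-7.5,0,0,0,0,-16,0,-9.2,0,0,0,0,-16,0,-9.2,0,0,0,0,-16,0,-9.2,0,0,0,0,0,0,0,0,0,0,0,0,0,0,0],
  grip_force=60,
)

```text
clock: 6.82
position: [0.4502, 0.1578, 0.2134]
ee_rot: [0.037, 0.962, 0.209, -0.169]
contact_force: [-1.2, -0.7, -0.1]
width: 0.0175
```

Run:
```python
from h import *
from rig import get_image
delta(*tgt([.5323,.1952,.1063],24.5,-20))
im=get_image("scene")[:,:,::-1]; cv2.imwrite("pics/g4.png",cv2.resize(im[150:280,200:330],None,fx=4.6,fy=4.6,interpolation=cv2.INTER_CUBIC))
im=get_image("top")[:,:,::-1]; cv2.imwrite("pics/t4.png",cv2.resize(np.clip(im[180:260,230:330]*2.,0,255).astype(np.uint8),None,fx=7,fy=7,interpolation=cv2.INTER_CUBIC))
```

```text
t 6.83 pos [0.4502 0.1578 0.2134] F [-1.2 -0.7 -0.1] w 0.0175 q [ 0.24  0.34  1.51 -0.06  1.63  1.39]
shift mm (current tool axes) [121.3   0.   69.8] turn deg [ 0.   -0.03 -0.  ]
shift in target axes [121.4   0.   69.7]
```

View pics/g4.png

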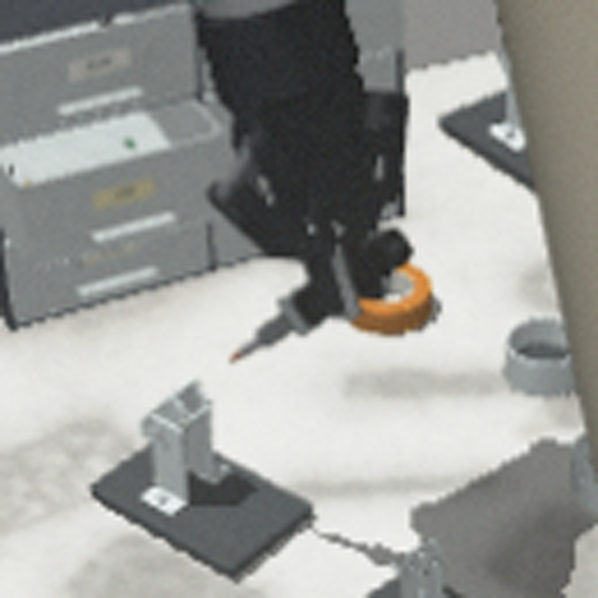

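View pics/t4.png

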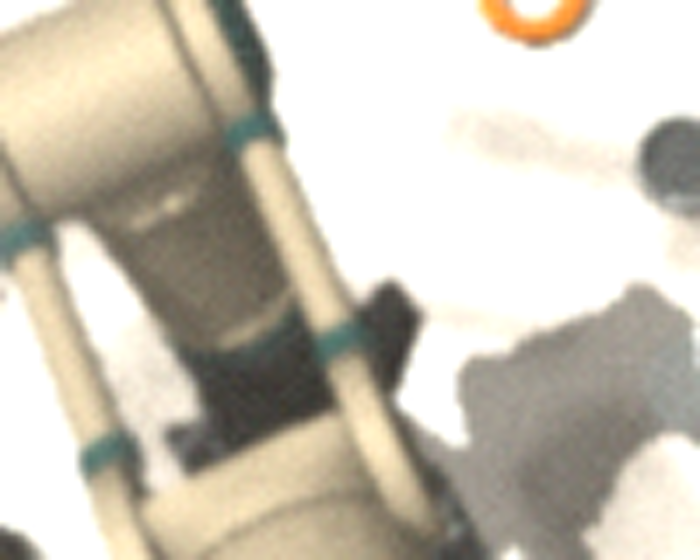

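```bash
cat >> h.py <<'E'
def tip_in_tool(uv,n="scene"):
    from rig import get_state
    s=get_state(); q=s["ee_rot"]; c=R.from_quat([q[1],q[2],q[3],q[0]])
    o,d=ray(n,[uv]); d=d[0]; N=c.apply([0,1,0]); p=o+d*(N@(s["position"]-o))/(N@d)
    return p,c.inv().apply(p-s["position"])
E
python3 - <<'E'
from h import *
np.set_printoptions(precision=4,suppress=True)
im=cv2.imread("pics/g4.png")
from rig import get_image
def cp(p,k,o): return (np.array(p,float)+.5)/k-.5+np.array(o)
for c in ((231,359),(294,313),(287,318)):
    p,l=tip_in_tool(cp(c,4.6,(200,150)))
    g=l-np.array([0,0,-.019]); print(c,p,"tool",l,"dist from grasp",np.linalg.norm(g),"angle from tool z",np.degrees(np.arctan2(g[0],g[2])))
E
```

```text
(231, 359) [0.5383 0.1981 0.1337] tool [0.1182 0.     0.0413] dist from grasp 0.13265739694971188 angle from tool z 62.97905463281396
(294, 313) [0.4917 0.1768 0.1898] tool [ 0.0508 -0.      0.006 ] dist from grasp 0.05665120379665522 angle from tool z 63.78298314263265
(287, 318) [0.4967 0.1791 0.1839] tool [ 0.058  -0.      0.0097] dist from grasp 0.06468067636810404 angle from tool z 63.65131684499813
```

```bash
cat >> h.py <<'E'
TL=np.array([.119,0,.0415])
def tipto(xyz,yaw,tilt):
    p,r=tgt([0,0,0],yaw,tilt); p=np.array(xyz)-r.apply(TL); print("TCP target",p.round(4)); delta(p,r)
E
python3 - <<'E'
from h import *
tipto([.598,-.0395,.10],24.5,-33)
E
```

```text
TCP target [ 0.5278 -0.0715  0.1996]
t 6.92 pos [0.4502 0.1579 0.2129] F [-0.7  0.2 -0.7] w 0.0171 q [ 0.24  0.34  1.51 -0.06  1.63  1.39]
shift mm (current tool axes) [-18.5 240.9  20.9] turn deg [-1.000e-02 -1.296e+01  1.000e-02]
shift in target axes [-13.3 240.9  24.5]
```

>>> drive_tool(
  targets=[0,0,0,-3,30,3.5,0,0,0,0,-3,40,3.5,0,0,0,0,-3,40,3.5,0,0,0,0,-3,40,3.5,0,0,0,0,-3,40,3.5,0,0,-3,0,-3,30,3.5,0,0,-5,0,0,20,0,0,0,-5,0,0,0,0,0,0,0,0,0,0,0,0],
  grip_force=60,
)

```text
clock: 8.05
position: [0.5284, -0.0703, 0.1974]
ee_rot: [0.06, 0.937, 0.204, -0.279]
contact_force: [0.1, 0.6, -1.1]
width: 0.0172
```

Run:
```python
from h import *
tipto([.598,-.0395,.10],24.5,-33)
from rig import get_image
im=get_image("scene")[:,:,::-1]; cv2.imwrite("pics/g5.png",cv2.resize(im[150:280,260:390],None,fx=4.6,fy=4.6,interpolation=cv2.INTER_CUBIC))
im=get_image("top")[:,:,::-1]; cv2.imwrite("pics/t5.png",cv2.resize(np.clip(im[160:250,270:390]*2.,0,255).astype(np.uint8),None,fx=6,fy=6,interpolation=cv2.INTER_CUBIC))
```

```text
TCP target [ 0.5278 -0.0715  0.1996]
t 8.05 pos [ 0.5284 -0.0703  0.1974] F [ 0.1  0.6 -1.1] w 0.0172 q [-0.08  0.53  1.32 -0.28  1.8   1.07]
shift mm (current tool axes) [-2.1  0.9 -1.2] turn deg [-0.09  0.14  0.09]
shift in target axes [-2.1  0.9 -1.3]
```

View pics/g5.png

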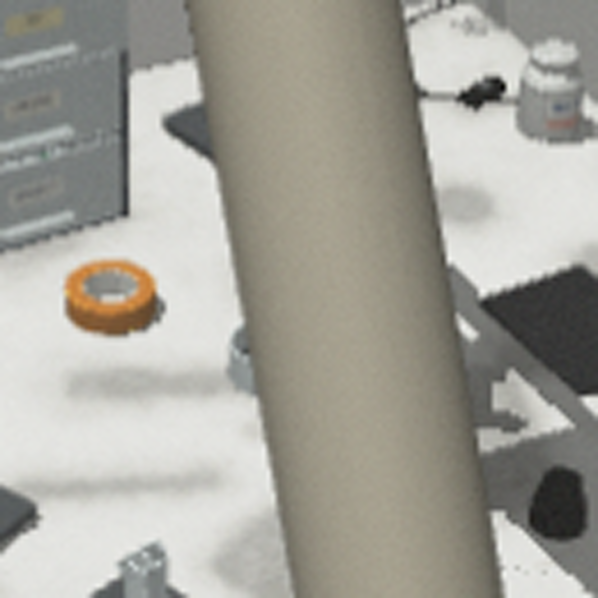

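View pics/t5.png

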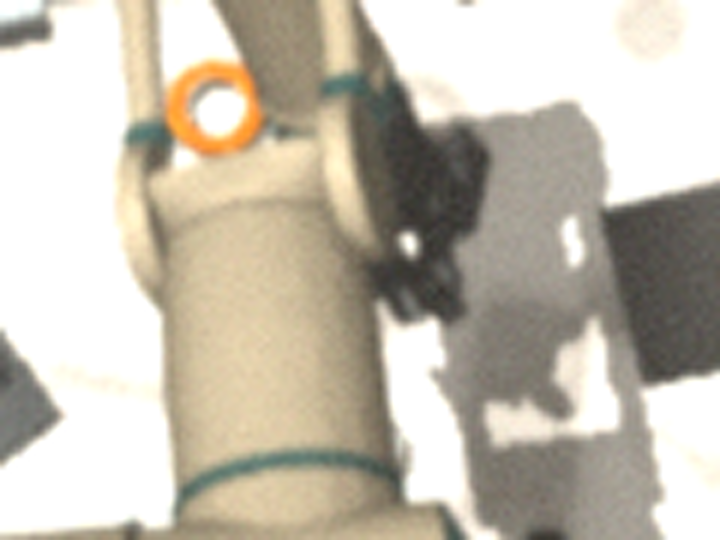

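Run:
```python
from h import *
tipto([.598,-.0395,.045],24.5,-33)
tipto([.598,-.0395,.015],24.5,-33)
```

```text
TCP target [ 0.5278 -0.0715  0.1446]
t 8.15 pos [ 0.5276 -0.0704  0.1992] F [-0.4 -0.  -1.3] w 0.0172 q [-0.08  0.53  1.33 -0.28  1.8   1.07]
shift mm (current tool axes) [29.5  1.1 46. ] turn deg [-0.03  0.02  0.04]
shift in target axes [29.5  1.1 46. ]
TCP target [ 0.5278 -0.0715  0.1146]
t 8.15 pos [ 0.5276 -0.0704  0.1992] F [-0.4 -0.  -1.3] w 0.0172 q [-0.08  0.53  1.33 -0.28  1.8   1.07]
shift mm (current tool axes) [45.8  1.2 71.1] turn deg [-0.03  0.02  0.04]
shift in target axes [45.8  1.1 71.2]
```

>>> drive_tool(
  targets=[0,0,0,9.8,1,15.3,0,0,0,0,9.8,0,15.3,0,0,0,0,9.8,0,15.3,0,0,0,0,5.5,0,8.4,0,0,0,0,5.5,0,8.4,0,0,0,0,2.7,0,4.2,0,0,0,0,2.7,0,4.2,0,0,0,0,0,0,0,0,0,0,0,0,0,0,0,0,0,0,0,0,0,0],
  grip_force=60,
)

```text
clock: 9.4
position: [0.528, -0.0717, 0.1156]
ee_rot: [0.06, 0.937, 0.203, -0.277]
contact_force: [0.6, 0.0, -0.7]
width: 0.017
```

Run:
```python
from h import *
tipto([.598,-.0395,.015],24.5,-33)
from rig import get_image
im=get_image("scene")[:,:,::-1]; cv2.imwrite("pics/g6.png",cv2.resize(im[150:280,260:390],None,fx=4.6,fy=4.6,interpolation=cv2.INTER_CUBIC))
```

```text
TCP target [ 0.5278 -0.0715  0.1146]
t 9.4 pos [ 0.528  -0.0717  0.1156] F [ 0.6  0.  -0.7] w 0.017 q [-0.08  0.59  1.43 -0.27  1.63  1.11]
shift mm (current tool axes) [ 0.4 -0.2  0.9] turn deg [ 0.02 -0.03 -0.01]
shift in target axes [ 0.4 -0.2  0.9]
```

View pics/g6.png

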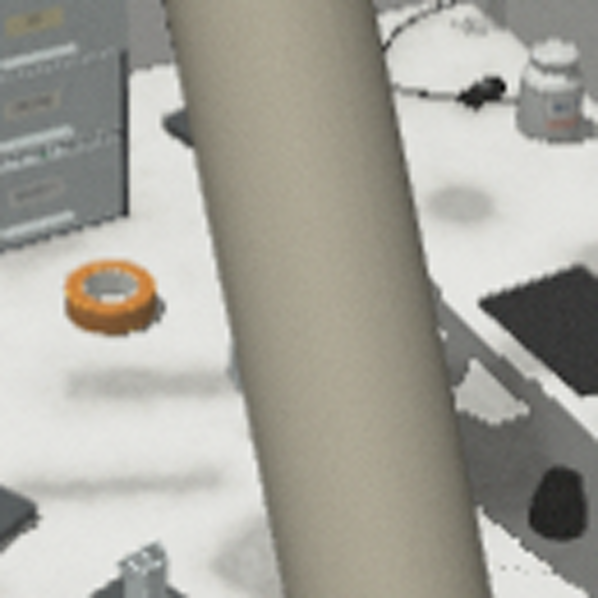

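>>> drive_tool(
  targets=[0,0,0,1.1,0,1.7,0,0,0,0,1.1,0,1.7,0,0,0,0,0,0,0,0,0,0,0,0,0,0,0,0,0,0,0,0,0,0,0,0,0,0,0,0,0],
  grip_force=60,
)

```text
clock: 10.2
position: [0.5278, -0.0717, 0.1114]
ee_rot: [0.06, 0.937, 0.203, -0.278]
contact_force: [-0.1, 0.1, 0.4]
width: 0.0172
```

Run:
```python
from h import *
tipto([.598,-.0395,.012],24.5,-33)
tipto([.598,-.0395,.13],24.5,-33)
```

```text
TCP target [ 0.5278 -0.0715  0.1116]
t 10.2 pos [ 0.5278 -0.0717  0.1114] F [-0.1  0.1  0.4] w 0.0172 q [-0.08  0.6   1.43 -0.27  1.63  1.12]
shift mm (current tool axes) [-0.1 -0.2 -0.2] turn deg [ 0.01  0.   -0.  ]
shift in target axes [-0.1 -0.2 -0.2]
TCP target [ 0.5278 -0.0715  0.2296]
t 10.2 pos [ 0.5278 -0.0717  0.1114] F [-0.1  0.1  0.4] w 0.0172 q [-0.08  0.6   1.43 -0.27  1.63  1.12]
shift mm (current tool axes) [-64.3  -0.1 -99.2] turn deg [ 0.01  0.   -0.  ]
shift in target axes [-64.3  -0.2 -99.2]
```

>>> drive_tool(
  targets=[0,0,0,-5,0,-8,0,0,0,0,-10,0,-15.5,0,0,0,0,-16,0,-25,0,0,0,0,-16,0,-25,0,0,0,0,-16,0,-25,0,0,0,0,0,40,0,0,0,0,0,0,40,0,0,0,0,0,0,40,0,0,0,0,0,0,0,0,0],
  grip_force=60,
)

```text
clock: 11.32
position: [0.579, -0.1831, 0.2288]
ee_rot: [0.061, 0.938, 0.202, -0.277]
contact_force: [-1.3, 1.2, -0.8]
width: 0.017
```

Run:
```python
from h import *
from rig import get_image
delta(*tgt([.5,0,.2],24.5,-33))
for n in("scene","top"):
    im=get_image(n)[:,:,::-1]; cv2.imwrite(f"pics/{n}7.png",np.clip(im*(1.6 if n=="top" else 1.),0,255).astype(np.uint8))
```

```text
t 11.32 pos [ 0.579  -0.1831  0.2288] F [-1.3  1.2 -0.8] w 0.017 q [-0.22  0.6   1.12 -0.35  1.88  0.89]
shift mm (current tool axes) [  18.3 -199.4   22. ] turn deg [-0.   -0.06 -0.21]
shift in target axes [  19.1 -199.3   21.9]
```

View pics/scene7.png

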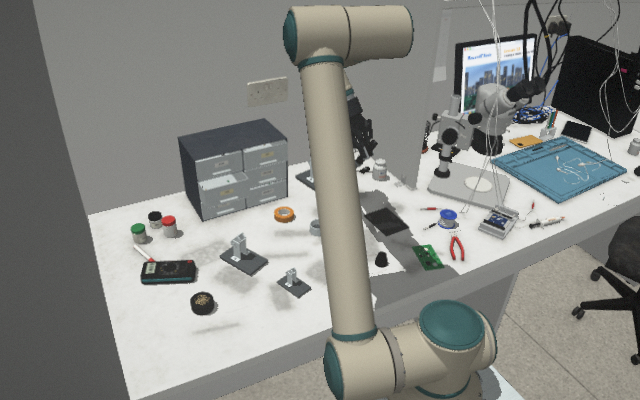

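View pics/top7.png

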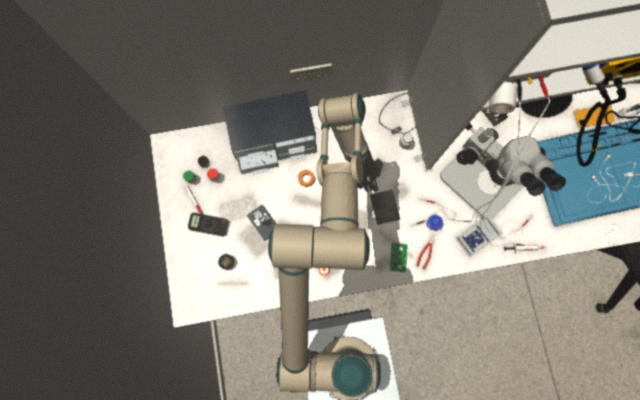

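Run:
```python
from h import *
tipto([.545,-.2505,.10],24.5,27)
tipto([.545,-.2505,.20],24.5,-33)
```

```text
TCP target [ 0.4314 -0.3023  0.083 ]
t 11.43 pos [ 0.5781 -0.1803  0.2289] F [ 0.5  0.1 -0.6] w 0.0169 q [-0.22  0.6   1.12 -0.35  1.88  0.9 ]
shift mm (current tool axes) [-75.   50.4 222.6] turn deg [-3.000e-02  5.997e+01 -6.000e-02]
shift in target axes [-230.3   50.1   46.5]
TCP target [ 0.4748 -0.2825  0.2996]
t 11.43 pos [ 0.5781 -0.1803  0.2289] F [ 0.5  0.1 -0.6] w 0.0169 q [-0.22  0.6   1.12 -0.35  1.88  0.9 ]
shift mm (current tool axes) [-152.9   50.2   14.8] turn deg [-0.05 -0.03 -0.04]
shift in target axes [-152.9   50.1   15. ]
```

>>> drive_tool(
  targets=[0,0,0,-25,12,16,0,0,0,0,-25,12,16,0,0,0,0,-25,13,16,0,0,0,0,-25,13,16,0,0,6,0,0,0,0,0,0,6,0,0,0,0,0,0,6,0,0,0,0,0,0,6,0,0,0,0,0,0,6,0,0,0,0,0,0,6,0,0,0,0,0],
  grip_force=60,
)

```text
clock: 12.68
position: [0.4907, -0.2734, 0.2302]
ee_rot: [-0.006, 0.977, 0.213, 0.027]
contact_force: [0.0, 0.6, -1.0]
width: 0.017
```

>>> drive_tool(
  targets=[0,6,0,0,0,0,0,0,6,0,0,0,0,0,0,6,0,0,0,0,0,0,6,0,0,0,0,0,0,0,0,0,0,0,0],
  grip_force=60,
)

```text
clock: 13.3
position: [0.4893, -0.274, 0.2288]
ee_rot: [-0.05, 0.951, 0.206, 0.227]
contact_force: [0.4, -0.3, -0.5]
width: 0.017
```

Run:
```python
from h import *
from rig import get_image
tipto([.545,-.2505,.10],24.5,27)
for n in("scene","top"):
    im=get_image(n)[:,:,::-1]; cv2.imwrite(f"pics/{n}8.png",np.clip(im*(1.6 if n=="top" else 1.),0,255).astype(np.uint8))
```

```text
TCP target [ 0.4314 -0.3023  0.083 ]
t 13.3 pos [ 0.4893 -0.274   0.2288] F [ 0.4 -0.3 -0.5] w 0.017 q [-0.94  0.17  1.76  0.5   1.16  0.02]
shift mm (current tool axes) [-123.5    2.1  100.8] turn deg [-0.1   0.07 -0.12]
shift in target axes [-123.6    1.7  100.7]
```

View pics/scene8.png

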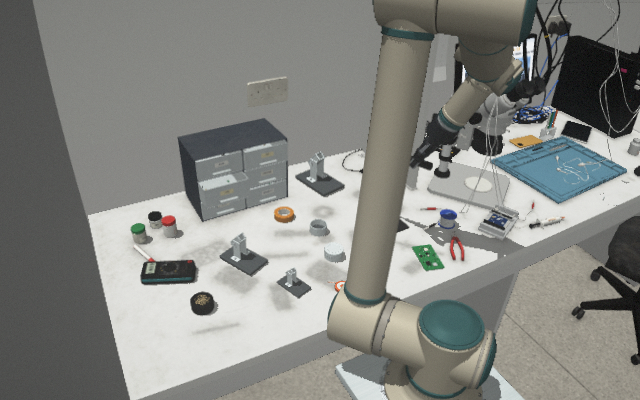

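View pics/top8.png

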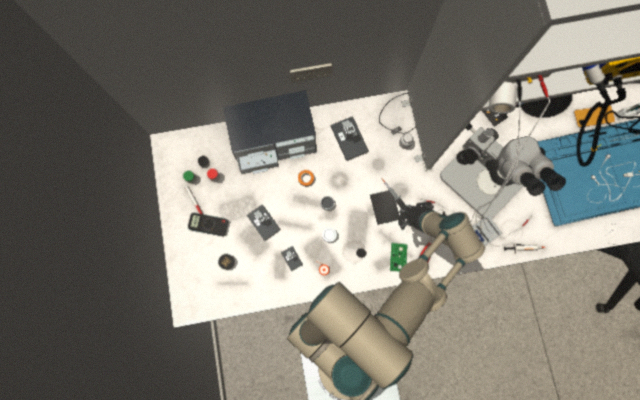

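Run:
```python
from h import *
from rig import get_state
im=cv2.imread("pics/top8.png"); cv2.imwrite("pics/t8c.png",cv2.resize(im[165:255,365:485],None,fx=6,fy=6,interpolation=cv2.INTER_CUBIC))
im=cv2.imread("pics/scene8.png"); cv2.imwrite("pics/s8c.png",cv2.resize(im[110:210,390:500],None,fx=6,fy=6,interpolation=cv2.INTER_CUBIC))
s=get_state();q=s["ee_rot"];c=R.from_quat([q[1],q[2],q[3],q[0]])
P=s["position"]+c.apply(TL); print("pred tip",P,(proj("top",P)-[365,165])*6,(proj("scene",P)-[390,110])*6)
```

```text
pred tip [ 0.60461583 -0.22263322  0.24658696] [[100.80401505  79.83262601]] [[-91.17591335 214.60742412]]
```

View pics/t8c.png

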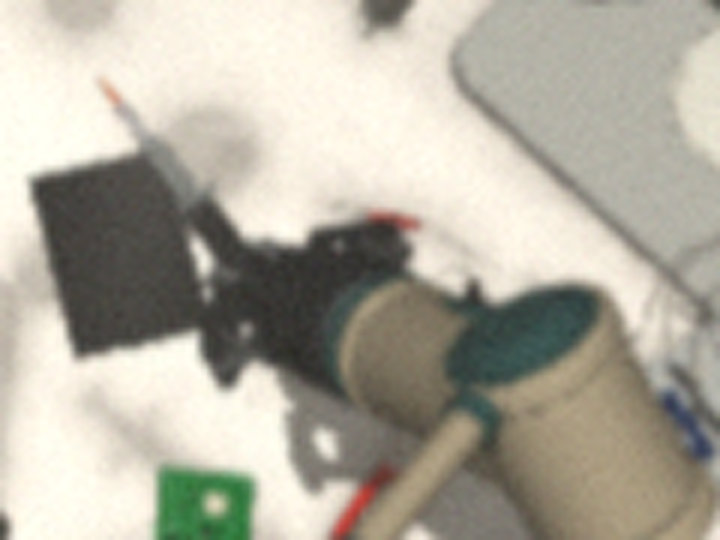

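View pics/s8c.png

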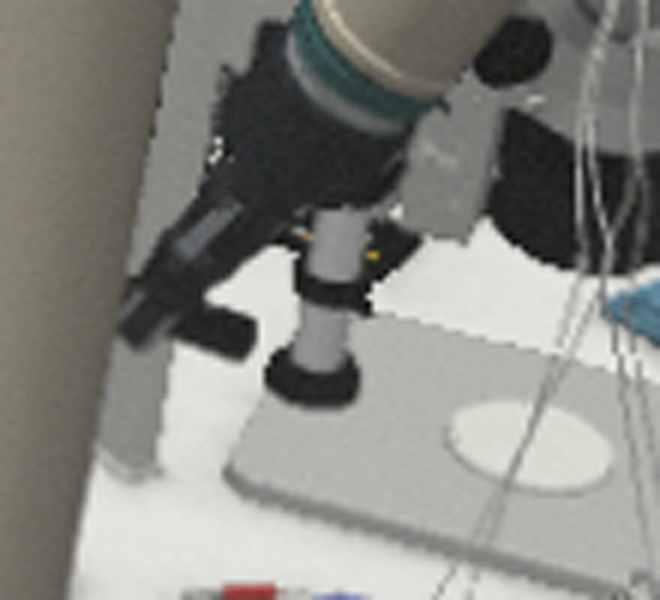

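>>> drive_tool(
  targets=[0,0,0,-20,0.5,16.5,0,0,0,0,-20,0.5,16.5,0,0,0,0,-20,0.5,16.5,0,0,0,0,-20,0.5,16.5,0,0,0,0,-20,0,16,0,0,0,0,-15,0,12,0,0,0,0,-8,0,6.5,0,0,0,0,0,0,0,0,0,0,0,0,0,0,0,0,0,0,0,0,0,0],
  grip_force=60,
)

```text
clock: 14.65
position: [0.4342, -0.3039, 0.0844]
ee_rot: [-0.049, 0.95, 0.207, 0.228]
contact_force: [-0.1, -0.2, -1.1]
width: 0.0174
```

Run:
```python
from h import *
from rig import get_image,get_state
tipto([.545,-.2505,.10],24.5,27)
s=get_state();q=s["ee_rot"];c=R.from_quat([q[1],q[2],q[3],q[0]])
for l,v in(("tip",TL),("end",[-.05*np.sin(np.radians(63)),0,-.019-.05*np.cos(np.radians(63))])):
    P=s["position"]+c.apply(v); print(l,P.round(4),(proj("top",P)-[345,170])*6,(proj("scene",P)-[360,130])*5)
print("qd",s["qd"].round(3))
im=get_image("top")[:,:,::-1]; cv2.imwrite("pics/t9.png",cv2.resize(np.clip(im[170:270,345:465]*1.6,0,255).astype(np.uint8),None,fx=6,fy=6,interpolation=cv2.INTER_CUBIC))
im=get_image("scene")[:,:,::-1]; cv2.imwrite("pics/scene9.png",im);cv2.imwrite("pics/s9.png",cv2.resize(im[130:250,360:510],None,fx=5,fy=5,interpolation=cv2.INTER_CUBIC))
```

```text
TCP target [ 0.4314 -0.3023  0.083 ]
t 14.65 pos [ 0.4342 -0.3039  0.0844] F [-0.1 -0.2 -1.1] w 0.0174 q [-1.07  0.31  2.    0.62  0.9  -0.34]
shift mm (current tool axes) [-2.3 -2.6  0.4] turn deg [ 0.07 -0.01  0.07]
shift in target axes [-2.3 -2.6  0.4]
tip [ 0.5477 -0.252   0.1015] [[258.64128109 188.49324414]] [[145.01920887 322.90462983]]
end [ 0.3808 -0.3282  0.1013] [[443.46796643 437.7612272 ]] [[421.52522435 436.85824543]]
qd [-0.004 -0.     0.004 -0.    -0.002 -0.003]
```

View pics/t9.png

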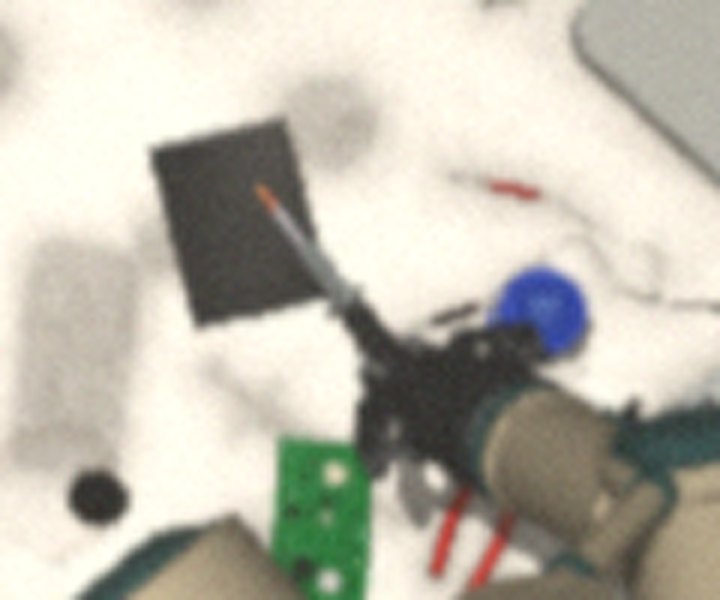

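View pics/s9.png

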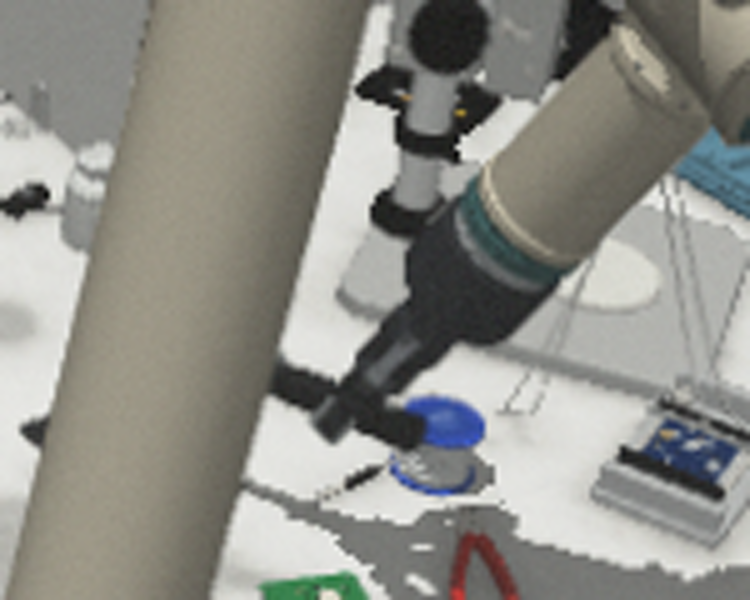

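View pics/scene9.png

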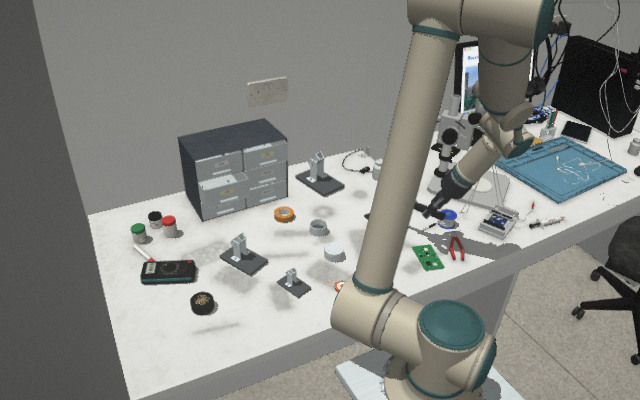

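Run:
```python
from h import *
from rig import get_state,sign_off
a=cv2.imread("pics/scene0.png").astype(int);b=cv2.imread("pics/scene9.png").astype(int)
for n,(x0,y0,x1,y1) in dict(open=(304,214,332,240),lid=(320,240,348,266),roll=(270,203,298,225),cup=(188,288,218,318),spoolblue=(440,205,460,232)).items():
    A,B=[np.float32(i[y0:y1,x0:x1].mean(2)) for i in(a,b)]; print(n,"phase shift px",np.round(cv2.phaseCorrelate(A,B)[0],2))
s=get_state(); print(s["clock"],s["width"],s["qd"].round(4),s["contact_force"].round(1))
sign_off()
```

```text
open phase shift px [0.03 0.47]
lid phase shift px [0.03 0.49]
roll phase shift px [-0.   -0.01]
cup phase shift px [0.1  0.03]
spoolblue phase shift px [-0.15  0.16]
14.75 0.017033918172088394 [-0.0037  0.0017  0.0045  0.0012 -0.0022 -0.0014] [-0.9 -0.8  0.3]
the job is handed in; nothing more can be done
```

I drew the iron from the middle-sized stand, dipped its tip in the open tin and turned it level. I handed the job in at 14.75 s, still holding the iron motionless over the tile. `sign_off` reports no verdict.

**Draw:** I gripped the handle across its flat sides at 60 N and pulled it about 140 mm along the sleeve. A picture showed the iron clear of the stand, with its tip about 134 mm above the bench.

**Dip:** The arm hid the tin in both views, so the dip was not seen. By calculation the tip was about 12 mm above the bench, inside the tin and 16 mm below its rim, for about 0.7 s. No contact force showed. Afterwards the top view put the tip within a pixel of the prediction, so the iron had not slipped in the grip.

**Last checks:**

| Check | Result |
|---|---|
| Iron attitude | Level (both ends computed at 101 mm) |
| Tip position (calculated) | (0.548, -0.252, 0.101) m |
| Tile centre (two views averaged) | (0.545, -0.25) m |
| Tip in the top view | Within about 0.5 px of the calculation |
| Gripper opening | 17 mm on the 18 mm handle |
| External force | About 1 N, sensor noise |
| Joint speeds | About zero |
| Both tins | 0.5 px image shift at most (about 1.5 mm) |
| Tape roll, tip cleaner and blue spool | 0.2 px image shift or less |

I did not check the loupe's shift by number. The two estimates of the open tin's position disagreed by about 6 mm, and I used a point between them.

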